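Seat the blue box in the clamping nest and snap the latch over it

ROBOT

A 6-joint arm with a two-finger parallel gripper is mounted at the origin on a cart in front of the work surface, level with it; the furniture and walls round the work are solid. World frame = base frame: x ahead of the robot, y to its left, z up, the work surface at z = 0. Lengths are in mm, angles in rad, forces in N, time in s.
With the tool pointing down it reaches from about 275 to 1000 mm from the base axis. Payload 8.4 kg.
Tool frame: the origin (TCP) lies at the very end of the fingers, on their centre line; the grasp point (between the pads) lies 19 mm behind it; z points along the fingers, y is the direction in which the jaws open and shut (so a half turn about z gives the same grasp; the last joint's range is limited). The gripper opens to 85 mm and grips with 20 to 120 N. Pads are 22 mm wide; open, the fingers measure 114 mm over their backs; the gripper's body (76 mm by 85 mm) begins 54 mm behind the grasp point. The pads swing forward as they close: fully open they stand 13 mm farther back than shut.
Start: joints at [1.264, 0.353, 1.633, -0, 1.155, -0.002], TCP at [187.563, 596.195, 231.281] pointing down, gripper open.
Joint ranges: [-2.63, 2.63], [-0.92, 2.1], [0.06, 2.66], [-1.3, 4.44], [0, 2.69], [-3.02, 3.02]. Speed limits (rad/s): [2.22, 2.22, 2.79, 3.14, 3.14, 3.14].

INTERFACE

Orientations are given as [roll, pitch, yaw] about the fixed x, y, z axes, in that order (R = Rz(yaw) Ry(pitch) Rx(roll)).
In Python, from rig import readout, grab_frame, calibration, r gives the robot as it stands. The module is installed in compiled form; this text tells all that it offers.
- The arm moves only by the tool play_rows, never from a script. Its argument "rows" is a list of rows, each a list of 3 entries, a list of its own where there are three numbers: the closure in counts, from 0 (fully open) to 255 (shut), then the shift along the tool's x, y, z in cm, then the turn, a rotation vector about the tool's x, y, z in rad. In form: [[gripper, [dx, dy, dz], [rx, ry, rz]], ...]. A call has 1 to 12 rows; each row is the pose to reach, as a shift and turn from the pose commanded when the call began, along the tool's axes at that moment; what a row does not reach only later rows make up. A row lasts 1/12 s, in which the tool goes at most 41.7 mm and 7.16 degrees, less where a joint would pass 70% of its speed; a pose out of reach is approached as far as the arm can. A call with a gripper value outside its range is refused whole. The fingers move at their own pace and stop on an object; "squeeze" is the grip in N (left out, the last holds). Time passes only in rows, so rows that repeat a pose let the fingers close. It gives the time, the measured TCP pose, the force and the opening at its end, in the units of the state.
- readout.sense(): the state, without advancing time (a new reading comes with each control period).
- grab_frame(name): name is "side" or "top"; returns (picture, depth): 420x560x3 uint8, red, green, blue; 420x560 float32, mm along the optical axis (not along the pixel's ray), 0 where there is no reading.
- calibration(name): a dict with "vfov" (degrees; the focal length in pixels is half the picture's height over the tangent of half this angle, whatever the lens; pixels are square), "cx", "cy" (the principal point, pixels), "cam_to_world" (4x4, takes a point from camera to world coordinates). Camera axes: x right, y down, z forward; pixel columns grow to the right and rows downward; lengths in mm; the calibration is good to about 2 mm. A picture is of the moment at which its call begins. calibration takes no time and is no camera call.
- r.sign_off(): hands the job in, once; it reports no verdict.
The state is a dict: "clock": time; "qpos": joint angles; "qvel": joint speeds; "joint_efforts": joint torques, N m; "eef_pos": TCP position; "tcp_rot": TCP orientation; "contact_force": force on the tool from outside, world axes, zero at the start; "wrist_torque": the same for the moment, N m; "opening": opening from 0.0 (shut) to 1.0 (fully open).
Only numpy, scipy, OpenCV 4.12 (cv2) and the standard library are available. Lean on these libraries where they do the work, as an engineer would, in place of code of your own. Each camera call takes 0.05 s, during which the arm holds its last target.

TASK

Push the blue lidded box along its lane in the clamping nest until it is fully home against the end stop, then flip the red-handled latch lever over past its centre so that it snaps down onto the box and clamps it there. Do all of it by pushing with the fingers: do not lift the box out of its lane, and leave the bottles, the beaker and the tape roll round the nest where they are.

Things in the scene. Friction and masses are not known exactly. Their poses are not given: they have to be found in the camera images.
- nest: Clamping nest, fixed to the worktop. Aluminium plate 8 mm thick, x -65 to +47, y -100 to +100 mm in its frame; origin on the worktop under the lane's middle, z up. The lane runs along its y axis between grey rails with inner faces at x = -31.5 and +31.5 mm, 12 mm above the plate, y -75 to +95 mm; open at the -y end.
- nest_stop (a point): Middle of the inner face of the grey end stop across the +y end of the lane, at plate height (8 mm above the worktop; y = +80 mm in the nest's frame). The stop's top is 30 mm above the worktop. Axes as the nest's.
- nest_seat (a point): Point on the upper face of the nest's base plate (8 mm above the worktop), on the lane's centre line, where the middle of the blue box's underside lies when the box is home against the end stop (43.5 mm before the stop's face). Axes as the nest's.
- blue_box: Closed blue lidded box, 57 mm (x) by 87 mm (y) by 32 mm high, 0.1 to 0.21 kg, loose, flat on the nest's plate between the rails (2 to 3 mm play either side), long side along the lane. Starts 36 to 62 mm short of the end stop. Origin: centre of its underside, z up. Its top is 40 mm above the worktop.
- latch (a joint): Angle (rad) of the bistable latch lever. 0: open on its stop, leaning 30 degrees from upright to the nest's -x, away from the lane; grows as it swings over to +x; upright at 0.52. Its spring drives it back below about 0.8, on to the closed side above. At about 2.06 it lies level with its pad on the seated box; with no box it falls to 2.2 and blocks the lane. About 2 N at the handle starts it.
- latch_pivot (a point): Middle of the latch lever's hinge pin, which lies along the nest's y axis: at x = -50, y = +58, z = +46 mm in the nest's frame. The steel bracket round it stands beside the lane, x -61 to -40, y 40 to 76 mm, up to 56 mm above the worktop. Axes as the nest's.
- latch_tip (a point): Free end of the latch lever's handle, on the lever's centre line, 85 mm from the hinge pin. The lever is a steel rod 10 mm thick with a red round grip 16 mm thick over its outer 40 mm. Open, this end is about 120 mm above the worktop.
- bottle_white_cap: Brown reagent bottle with a white cap, 44 mm across, 90 mm tall, loose, beyond the nest. Origin: centre of its underside. To be left alone.
- beaker: Small translucent plastic beaker, 51 mm across, 52 mm tall, loose, beyond the nest. Origin: centre of its underside. To be left alone.
- tape_roll: Roll of beige tape lying flat, 66 mm across, 18 mm high, loose, on the robot's side of the nest. Origin: centre of its underside. To be left alone.
- dropper: Small white dropper bottle with a white cap, 26 mm across, 68 mm tall, loose, past the end stop. Origin: centre of its underside. To be left alone.

How it is judged (in metres and radians):
On the way, in this order (a step that is already met when the one before it is completed fails the run):
1. the blue box is home against the end stop (within 4 mm) while the latch is still open (y of blue_box in the frame of nest_seat above -0.004 m and value of joint latch below 0.4 rad), for 0.2 s.
2. the latch has snapped over and lies on the box (value of joint latch between 1.95 and 2.16 rad), for 0.2 s.
At the end, for the whole second after the job is handed in: The blue box lies flat in its lane, at rest, within 4 mm of the end stop, and the latch lever lies across it with its pad on the box (joint 1.95 to 2.16) (all of step 2 and y of blue_box in the frame of nest_seat between -0.004 and 0.004 m and x of blue_box in the frame of nest_seat between -0.006 and 0.006 m and z of blue_box in the frame of nest_seat below 0.004 m and linear speed of blue_box below 0.01 m/s); the robot touches nothing.
It fails at once if the blue box is lifted (more than 12 mm) or tipped (z of blue_box in the frame of nest_seat above 0.012 m or angle between blue_box's own z axis and vertical above 0.3 rad).
It fails at once if a bottle, the beaker or the tape roll is moved more than 15 mm (distance of any of bottle_white_cap, beaker, tape_roll, dropper from where it was at the start of the episode above 0.015 m).
It also fails if it takes over 48 s, if anything falls off the work surface, if the arm or the gripper's body presses on something with over 40 N, if the wrist force passes 120 N, or if a joint passes its speed limit or range.

## Working session

There is one attempt and no reset: what is moved stays moved. The work goes in short steps, Python scripts to look and compute and a tool call to move; the robot and the scene stay as the last step left them, time stands still between calls to the robot, and variables do not carry over. Pictures are saved under pics/ and viewed, and the job is handed in when it is done.

Besides the shell and the picture viewer there is one more tool, called after "Emit:" by a JSON object that holds its "name" and its "arguments", one argument or row to a line. play_rows: Moves the arm, as the interface text tells. Its arguments: {"type":"object","properties":{"rows":{"type":"array"},"squeeze":{"type":"number"}},"required":["rows"]}

```bash
mkdir -p pics
cat > h.py <<'E'
import numpy as np,cv2
from rig import readout,grab_frame,calibration,r
def world(name,d):
    c=calibration(name);H,W=d.shape;f=H/2/np.tan(np.radians(c['vfov'])/2)
    u,v=np.meshgrid(np.arange(W),np.arange(H))
    P=np.stack([(u-c['cx'])/f*d,(v-c['cy'])/f*d,d,np.ones_like(d)],-1)@np.array(c['cam_to_world']).T
    return P[...,:3]
E
python3 - <<'E'
from h import *
for n in('side','top'):
    p,d=grab_frame(n);cv2.imwrite(f'pics/{n}0.png',p[...,::-1]);np.savez(f'{n}0.npz',p=p,d=d,W=world(n,d));print(calibration(n))
print(readout.sense())
E
```

```text
{'vfov': 50.336090997205304, 'cx': 277.94093888014226, 'cy': 208.3189623603299, 'cam_to_world': array([[ 9.95954850e-01, -2.82555416e-02,  8.52968990e-02,
         4.41617278e+02],
       [-8.97691876e-02, -3.54383140e-01,  9.30781437e-01,
        -8.72837788e+02],
       [ 3.92804931e-03, -9.34673320e-01, -3.55486084e-01,
         4.10840284e+02],
       [ 0.00000000e+00,  0.00000000e+00,  0.00000000e+00,
         1.00000000e+00]])}
{'vfov': 49.89486269201725, 'cx': 287.49889011957646, 'cy': 207.61173049834804, 'cam_to_world': array([[-1.95805104e-02, -9.95516928e-01,  9.25345860e-02,
         4.58372017e+02],
       [-9.99500670e-01,  1.71947804e-02, -2.65094211e-02,
        -5.56566566e+01],
       [ 2.47994656e-02, -9.30074487e-02, -9.95356520e-01,
         9.62331958e+02],
       [ 0.00000000e+00,  0.00000000e+00,  0.00000000e+00,
         1.00000000e+00]])}
{'clock': 0.1, 'qpos': array([ 1.26360843e+00,  3.53584532e-01,  1.63408099e+00, -1.69144395e-05,
        1.15521953e+00, -2.37229200e-03]), 'qvel': array([-0.00217774, -0.00362201, -0.00282041, -0.00027309,  0.0004352 ,
        0.0011744 ]), 'joint_efforts': array([ 9.51271577e-04, -6.06358480e+01, -3.42818785e+01,  3.92224808e-05,
        4.03857252e-03, -1.19907593e-06]), 'eef_pos': array([187.42662762, 595.76631704, 230.62415883]), 'tcp_rot': array([-3.14030023e+00,  1.23999376e-05,  2.83678390e+00]), 'contact_force': array([-0.5322689 ,  0.34256343, -0.33605956]), 'wrist_torque': array([-0.04834272, -0.02695089, -0.04265556]), 'opening': 0.9980609177643595}
```

```bash
sleep 1; ls pics
```

```text
side0.png
top0.png
```

View pics/side0.png

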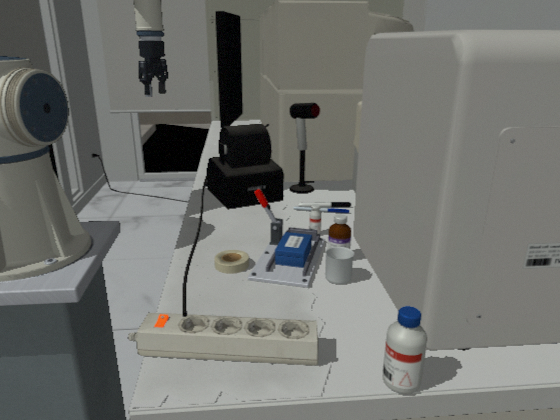

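View pics/top0.png

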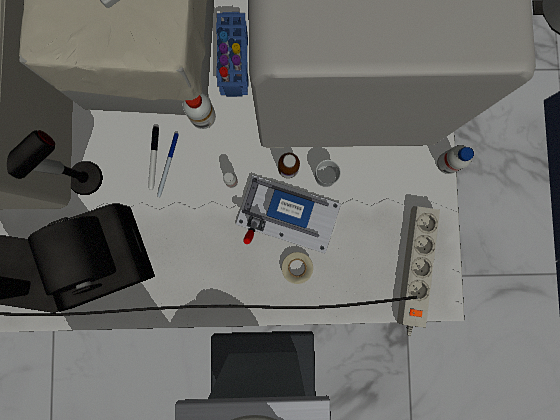

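The side view shows the nest at about (290,255) with the red lever leaning left at (263,200). In the top view the nest is at about (288,210) and its stop end points to the upper left. Next I measure these points.

Run:
```python
from h import *
z=np.load('top0.npz');p,d,W=z['p'],z['d'],z['W']
cv2.imwrite('pics/topz.png',cv2.resize(p[150:300,210:360,::-1],(600,600),interpolation=cv2.INTER_CUBIC))
z2=np.load('side0.npz');cv2.imwrite('pics/sidez.png',cv2.resize(z2['p'][170:295,210:360,::-1],(750,625)[:2],interpolation=cv2.INTER_CUBIC)[:600])
roi=np.zeros(d.shape,bool);roi[165:260,225:350]=1
hsv=cv2.cvtColor(p,cv2.COLOR_RGB2HSV)
zz=W[...,2]
print('table',np.median(zz[255:290,325:360]))
print(np.histogram(zz[roi],bins=np.arange(-6,70,3)))
blue=roi&(hsv[...,0]>100)&(hsv[...,0]<125)&(hsv[...,1]>120)&(zz>30)&(zz<50)
P=W[blue];print('blue',blue.sum(),np.median(P,0));
n,l,s,c=cv2.connectedComponentsWithStats(blue.astype(np.uint8));print(s)
rt=cv2.minAreaRect(P[:,:2].astype(np.float32));print(rt)
plate=roi&(zz>4)&(zz<26)
n,l,s,c=cv2.connectedComponentsWithStats(plate.astype(np.uint8));print(s[:6])
k=1+np.argmax(s[1:,4]);rt=cv2.minAreaRect(W[l==k][:,:2].astype(np.float32));print(rt,cv2.boxPoints(rt))
for n_,W_,p_ in(('top',W,p),('side',z2['W'],z2['p'])):
    h=cv2.cvtColor(p_,cv2.COLOR_RGB2HSV);m=((h[...,0]<6)|(h[...,0]>174))&(h[...,1]>150)&(abs(W_[...,0]-430)<120)&(abs(W_[...,1]-0)<130)&(W_[...,2]>50)
    Q=W_[m];print(n_,len(Q),Q[Q[:,2].argsort()][::max(1,len(Q)//12)].round())
```

```text
table -0.330496669113586
(array([ 896, 3101, 1869,  753, 1785,  557,   66,  246,  364,   78,   42,
        118,   78,   46,  444,  644,   92,   33,   88,   78,   35,   16,
         29,   57,   83]), array([-6, -3,  0,  3,  6,  9, 12, 15, 18, 21, 24, 27, 30, 33, 36, 39, 42,
       45, 48, 51, 54, 57, 60, 63, 66, 69]))
blue 806 [542.64151092 -85.34314491  39.44731188]
[[     0      0    560    420 234394]
 [   267    189     47     39    805]
 [   250    223      1      1      1]]
((535.1318359375, -69.52935791015625), (111.78791809082031, 82.8272476196289), 71.61746215820312)
[[     0      0    560    420 231491]
 [   319    165     19     14     54]
 [   326    167      2      2      2]
 [   278    169      1      2      2]
 [   317    169      1      1      1]
 [   327    170      1      1      1]]
((535.0376586914062, -82.03352355957031), (200.0535888671875, 112.02857971191406), 70.96958923339844) [[ 449.46906  -158.32884 ]
 [ 555.3748   -194.85799 ]
 [ 620.60626    -5.738205]
 [ 514.7005     30.79094 ]]
top 104 [[497.  -9.  87.]
 [495.  -8.  94.]
 [493. -10. 100.]
 [487. -10. 103.]
 [485. -10. 106.]
 [489.  -1. 109.]
 [485.  -7. 112.]
 [485.  -1. 116.]
 [472.  -1. 118.]
 [474.   0. 118.]
 [476.   0. 119.]
 [481.  -5. 120.]
 [481.   0. 121.]]
side 129 [[492. -11.  86.]
 [498. -10.  91.]
 [488. -12.  95.]
 [496.  -8.  97.]
 [494.  -9. 100.]
 [480.  -8. 102.]
 [488.  -9. 105.]
 [480. -10. 107.]
 [474.  -4. 110.]
 [488.  -5. 112.]
 [472.  -6. 115.]
 [474.  -7. 117.]
 [480.  -8. 120.]]
```

```bash
cat >> h.py <<'E'
YAW=-np.arctan2(65.2315,189.12);C,S=np.cos(YAW),np.sin(YAW)
R=np.array([[C,-S],[S,C]]);O=np.array([535.04,-82.03])+9*R[:,0]
def n2w(x,y): return R@[x,y]+O
def w2n(P): return (np.asarray(P)[...,:2]-O)@R
def q(rows): pass
E
python3 - <<'E'
from h import *
print(YAW,O)
for nm in('top','side'):
    z=np.load(nm+'0.npz');p,d,W=z['p'],z['d'],z['W']
    N=w2n(W);zz=W[...,2]
    m=(abs(N[...,0])<31)&(abs(zz-40)<5)&(N[...,1]>-90)&(N[...,1]<60)
    Q=N[m];print(nm,m.sum(),np.percentile(Q,[0,1,50,99,100],axis=0),np.median(zz[m]))
    for lab,u in(('tip',n2w(-92,58)),):print(u)
    # others
    m=(zz>14)&(zz<130)&((N[...,0]<-68)|(N[...,0]>50)|(N[...,1]>103)|(N[...,1]<-103))&(abs(N[...,0])<190)&(abs(N[...,1])<190)
    n,l,s,c=cv2.connectedComponentsWithStats(m.astype(np.uint8))
    for k in range(1,n):
        if s[k,4]>40: print(nm,s[k],np.median(N[l==k],0).round(),np.percentile(N[l==k],[2,98],axis=0).round().tolist(),np.percentile(zz[l==k],98).round(),np.median(W[l==k],0).round())
E
```

```text
-0.3321431431420869 [543.54811131 -84.96462808]
top 1148 [[-28.40501644 -43.86756514]
 [-27.96208579 -43.07282999]
 [ -0.20905612  -0.90493181]
 [ 27.58634875  41.75978137]
 [ 28.56132073  42.64688422]] 39.59033619248203
[ 4.75488354e+02 -1.36157044e-01]
top [ 258  130  139   18 1666] [147. -24.] [[108.0, -143.0], [188.0, 94.0]] 128.0 [ 675. -155.   82.]
top [278 153  22  25 435] [78. 29.] [[63.0, 10.0], [102.0, 50.0]] 92.0 [627. -82.  68.]
top [315 160  26  26 230] [103. -53.] [[70.0, -75.0], [118.0, -27.0]] 53.0 [ 622. -168.   41.]
top [223 172  14  15 164] [ 16. 133.] [[6.0, 124.0], [29.0, 146.0]] 70.0 [602.  36.  64.]
top [243 229  12  15 112] [-82.  57.] [[-95.0, 51.0], [-69.0, 65.0]] 122.0 [484.  -4. 112.]
top [282 252  31  32 581] [-111.  -53.] [[-141.0, -82.0], [-82.0, -22.0]] 21.0 [421. -98.  18.]
top [329 303  28   5  80] [-155. -167.] [[-166.0, -189.0], [-144.0, -141.0]] 25.0 [ 342. -193.   18.]
side 629 [[-27.27600469 -48.42269898]
 [-26.04131265 -45.83611529]
 [  2.4750978  -10.53088226]
 [ 29.3164627   40.10984789]
 [ 29.99918239  41.76606015]] 40.382730223232954
[ 4.75488354e+02 -1.36157044e-01]
side [254 189  13  24 146] [-79.  52.] [[-93.0, 49.0], [-69.0, 60.0]] 121.0 [486.  -9. 103.]
side [ 353  189   45  112 2508] [158. -53.] [[110.0, -143.0], [189.0, 86.0]] 128.0 [ 675. -186.   79.]
side [309 204  12  26 274] [ 21. 127.] [[9.0, 121.0], [33.0, 140.0]] 69.0 [606.  28.  42.]
side [ 325  214   29   65 1410] [ 91. -29.] [[67.0, -76.0], [117.0, 31.0]] 90.0 [ 623. -143.   45.]
side [214 250  34  18 404] [-109.  -58.] [[-140.0, -85.0], [-80.0, -24.0]] 19.0 [ 422. -105.   18.]
side [182 274   5  15  47] [-157. -164.] [[-170.0, -189.0], [-143.0, -133.0]] 23.0 [ 342. -189.   18.]
```

View pics/topz.png

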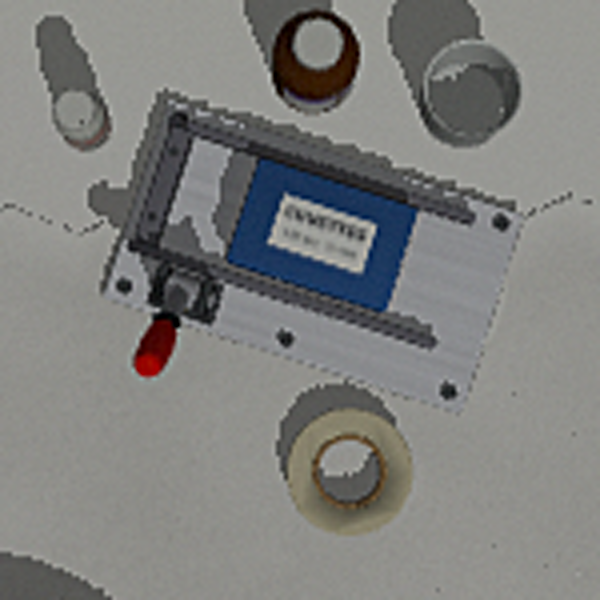

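View pics/sidez.png

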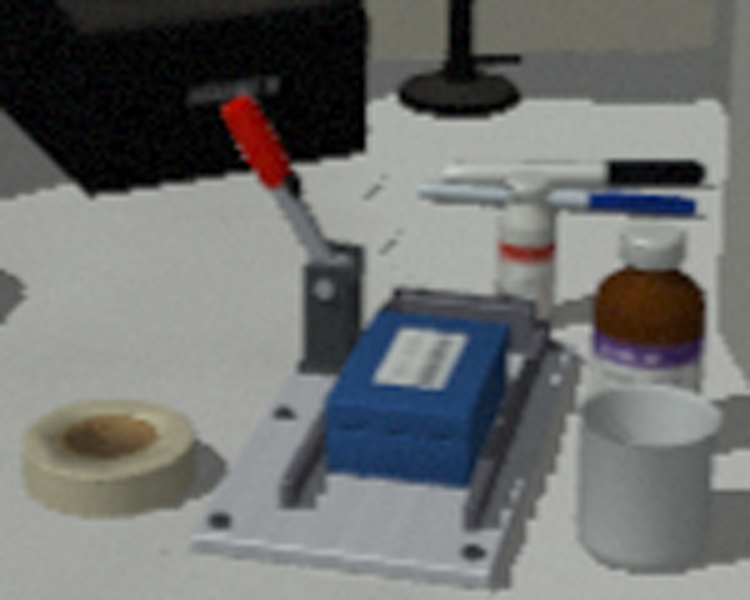

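The box's long axis is at nest y ≈ -1, so it needs about 37.5 mm of push, and the lever tip matches the model to within 2 mm. Before moving, I check the big black object against the transit path.

Run:
```python
from h import *
Ps=[]
for nm in('top','side'):
    z=np.load(nm+'0.npz');Ps.append(z['W'][z['d']>0])
P=np.concatenate(Ps)
H,_,_=np.histogram2d([0],[0])if 0 else(0,0,0)
print('rows x from 100 step50; cols y 700..-300 step -50; max z')
for x in range(100,750,50):
    print(x,[int(m.max()) if len(m:=P[(abs(P[:,0]-x)<=25)&(abs(P[:,1]-y)<=25)&(P[:,2]<700)][:,2]) else -1 for y in range(700,-300,-50)])
s=readout.sense();e=s['eef_pos'];y=s['tcp_rot'][2]
tx=np.array([np.cos(y),np.sin(y)]);ty=np.array([np.sin(y),-np.cos(y)])
for t in((0,-75),(0,-90)):
    w=n2w(*t);dl=w-e[:2];print(t,w,'tool dx,dy cm',dl@tx/10,dl@ty/10,'turn z',-(np.pi/2+YAW-y))
```

```text
rows x from 100 step50; cols y 700..-300 step -50; max z
100 [-731, -730, -729, -729, -728, -730, -727, -730, -731, -730, -637, 1, 5, 305, 362, 362, 342, 3, -635, -729]
150 [-726, -729, 512, 512, 342, -730, -729, -731, -727, -729, -640, 3, 4, 4, 5, 3, 4, 4, -637, -729]
200 [-732, 348, 513, 512, 342, -735, -731, -730, -735, -731, -732, -733, -730, -731, -734, -732, -732, -735, -733, -728]
250 [-1, -1, 514, -1, -1, -1, -1, -1, -1, -1, -1, -1, -1, -1, -1, -1, -1, -1, -1, -1]
300 [3, 1, 1, 1, 5, 5, 3, 4, 5, 3, 3, 4, 4, 4, 4, 3, 3, 3, 4, 4]
350 [2, 1, 3, 2, 16, 15, 66, 108, 111, 9, 10, 9, 9, 10, 10, 10, 12, 17, 26, 37]
400 [-1, -1, -1, -1, 15, 15, 474, 474, 199, 195, 95, 5, 5, 4, 5, 22, 21, 22, 4, 5]
450 [-1, -1, 473, 474, 473, 474, 472, 196, 201, 194, 93, 5, 4, 4, 120, 19, 21, 20, 5, 5]
500 [-1, -1, -1, -2, 16, 14, 106, 198, 199, 185, 84, 4, 4, 9, 124, 58, 43, 39, 11, 5]
550 [507, 507, 509, 509, 510, 508, 503, 269, 158, 150, 3, 4, 5, 6, 56, 43, 44, 43, 12, 4]
600 [-1, -1, -1, -1, -1, 508, 503, 269, 248, 2, 15, 6, 3, 70, 64, 72, 92, 53, 54, 3]
650 [-1, -1, -1, -1, -1, 504, 504, 271, 252, 2, 14, 12, 2, 3, 2, 412, 415, 413, 413, 413]
700 [-1, -1, -1, -1, -1, 505, 504, 271, 3, 2, 16, 13, 94, 1, 395, 422, 422, 423, 422, 422]
(0, -75) [ 519.0928773  -155.86555565] tool dx,dy cm -54.19506907398828 -61.74483152566074 turn z 1.598130712385887
(0, -90) [ 514.20183049 -170.04574116] tool dx,dy cm -54.15407260125994 -63.24427118407446 turn z 1.598130712385887
```

```bash
cat >> h.py <<'E'
def rel(start,yaw,tgt,yawt):
    tx=np.array([np.cos(yaw),np.sin(yaw)]);ty=np.array([np.sin(yaw),-np.cos(yaw)])
    d=np.asarray(tgt,float)-start
    return np.round([d[:2]@tx/10,d[:2]@ty/10,-d[2]/10,-(yawt-yaw)],3)
YT=np.pi/2+YAW
def reln(x,y,z,yawt=YT):
    s=readout.sense();return rel(s['eef_pos'],s['tcp_rot'][2],[*n2w(x,y),z],yawt)
E
python3 -c "
from h import *
s=readout.sense();print(rel(s['eef_pos'],s['tcp_rot'][2],[200,330,300],2.44))"
```

```text
[ -9.175 -24.974  -6.938   0.397]
```

Emit:
{"name": "play_rows", "arguments": {
  "rows": [
    [255, [-4, -12, -7], [0, 0, 0.2]],
    [255, [-4, -12, -7], [0, 0, 0.2]],
    [255, [-4, -12, -7], [0, 0, 0.2]],
    [255, [-9.2, -25, -7], [0, 0, 0.4]],
    [255, [-9.2, -25, -7], [0, 0, 0.4]],
    [255, [-9.2, -25, -7], [0, 0, 0.4]],
    [255, [-9.2, -25, -7], [0, 0, 0.4]],
    [255, [-9.2, -25, -7], [0, 0, 0.4]],
    [255, [-9.2, -25, -7], [0, 0, 0.4]],
    [255, [-9.2, -25, -7], [0, 0, 0.4]]
  ]
}}

```text
clock: 0.93
eef_pos: [200.5, 330.7, 301.5]
tcp_rot: [3.14, -0.0, 2.436]
contact_force: [-0.2, -0.6, 0.3]
opening: 0.001
```

```bash
python3 -c "
from h import *
s=readout.sense();print(s);e=s['eef_pos'];y=s['tcp_rot'][2];print(rel(e,y,[320,20,300],1.7))"
```

```text
{'clock': 0.9333, 'qpos': array([ 1.02156382e+00, -1.10984447e-01,  2.00920042e+00,  2.80156225e-04,
        1.24215509e+00,  1.56106431e-01]), 'qvel': array([ 0.01443636,  0.025528  , -0.0145617 , -0.00028349,  0.00020112,
       -0.00094533]), 'joint_efforts': array([-6.44115452e-01, -2.88442093e+01, -3.50823069e+01, -4.76661406e-02,
        1.26479762e-01, -3.10140615e-02]), 'eef_pos': array([200.52600087, 330.67770301, 301.54556021]), 'tcp_rot': array([ 3.14042718e+00, -4.51969087e-04,  2.43616372e+00]), 'contact_force': array([-0.22156919, -0.60769117,  0.25887099]), 'wrist_torque': array([ 0.03820773, -0.04701324,  0.02234416]), 'opening': 0.0005326350840143122}
[-29.239 -15.907   0.155   0.736]
```

Emit:
{"name": "play_rows", "arguments": {
  "rows": [
    [255, [-15, -8, 0], [0, 0, 0.37]],
    [255, [-15, -8, 0], [0, 0, 0.37]],
    [255, [-15, -8, 0], [0, 0, 0.37]],
    [255, [-15, -8, 0], [0, 0, 0.37]],
    [255, [-29.2, -15.9, 0], [0, 0, 0.74]],
    [255, [-29.2, -15.9, 0], [0, 0, 0.74]],
    [255, [-29.2, -15.9, 0], [0, 0, 0.74]],
    [255, [-29.2, -15.9, 0], [0, 0, 0.74]],
    [255, [-29.2, -15.9, 0], [0, 0, 0.74]],
    [255, [-29.2, -15.9, 0], [0, 0, 0.74]],
    [255, [-29.2, -15.9, 0], [0, 0, 0.74]]
  ]
}}

```text
clock: 1.85
eef_pos: [320.2, 20.3, 301.0]
tcp_rot: [-3.141, -0.001, 1.696]
contact_force: [-1.1, 0.2, -0.7]
opening: 0.005
```

```bash
python3 -c "
from h import *
print(reln(0,-75,220),readout.sense()['qpos'])"
```

```text
[-19.953  17.544   8.103   0.457] [ 5.77625783e-02 -2.37267802e-01  2.10914006e+00  7.47292854e-04
  1.27083140e+00 -6.73147636e-02]
```

Emit:
{"name": "play_rows", "arguments": {
  "rows": [
    [255, [-20, 17.5, 0], [0, 0, 0.457]],
    [255, [-20, 17.5, 0], [0, 0, 0.457]],
    [255, [-20, 17.5, 0], [0, 0, 0.457]],
    [255, [-20, 17.5, 8.1], [0, 0, 0.457]],
    [255, [-20, 17.5, 8.1], [0, 0, 0.457]],
    [255, [-20, 17.5, 8.1], [0, 0, 0.457]],
    [255, [-20, 17.5, 8.1], [0, 0, 0.457]],
    [255, [-20, 17.5, 8.1], [0, 0, 0.457]],
    [255, [-20, 17.5, 8.1], [0, 0, 0.457]],
    [255, [-20, 17.5, 8.1], [0, 0, 0.457]],
    [255, [-20, 17.5, 8.1], [0, 0, 0.457]],
    [255, [-20, 17.5, 8.1], [0, 0, 0.457]]
  ]
}}

```text
clock: 2.85
eef_pos: [518.5, -155.1, 221.4]
tcp_rot: [3.14, -0.0, 1.242]
contact_force: [-0.1, 0.0, -0.6]
opening: -0.001
```

```bash
python3 -c "
from h import *
s=readout.sense();print(s['qpos'],w2n(s['eef_pos']),reln(0,-75,20))
for n in('side','top'):
    p,d=grab_frame(n);cv2.imwrite(f'pics/{n}1.png',p[...,::-1])"
```

```text
[-2.93433099e-01  2.32729058e-01  1.82422351e+00  1.98730008e-04
  1.08316699e+00  3.53755699e-02] [ -0.78809727 -74.40913862] [-5.9000e-02  7.9000e-02  2.0141e+01  3.0000e-03]
```

View pics/side1.png

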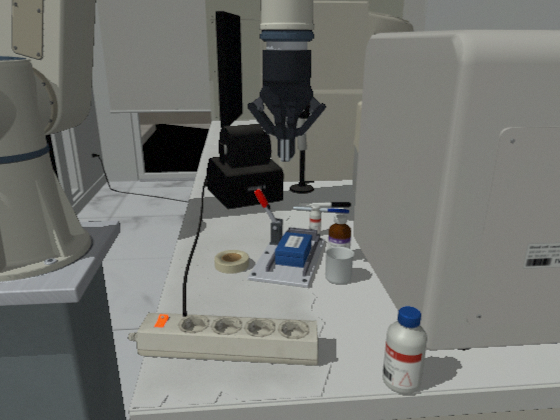

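```bash
python3 -c "
from h import *
s=readout.sense();e=s['eef_pos']
for n in('side','top'):
    p,d=grab_frame(n);W=world(n,d);N=w2n(W)-w2n(e);z=W[...,2]-e[2]
    m=(d>0)&(abs(N).max(-1)<130)&(z>-10)&(z<250)
    for a in range(-10,220,15):
        k=m&(z>=a)&(z<a+15)
        if k.sum()>5: print(n,a,k.sum(),np.percentile(N[k],[2,98],axis=0).round().tolist())
"
```

```text
side -10 56 [[-5.0, -13.0], [130.0, 129.0]]
side 5 179 [[-11.0, -14.0], [129.0, 126.0]]
side 20 201 [[-12.0, -14.0], [129.0, 126.0]]
side 35 283 [[-26.0, -15.0], [128.0, 126.0]]
side 50 478 [[-38.0, -17.0], [128.0, 122.0]]
side 65 501 [[-50.0, -20.0], [128.0, 124.0]]
side 80 717 [[-56.0, -21.0], [127.0, 120.0]]
side 95 624 [[-44.0, -22.0], [127.0, 122.0]]
side 110 551 [[-35.0, -15.0], [128.0, 123.0]]
side 125 485 [[-32.0, -39.0], [128.0, 123.0]]
side 140 569 [[-30.0, -40.0], [127.0, 125.0]]
side 155 580 [[-30.0, -40.0], [128.0, 124.0]]
side 170 519 [[-27.0, -39.0], [128.0, 124.0]]
side 185 603 [[-33.0, -43.0], [127.0, 120.0]]
side 200 604 [[-33.0, -43.0], [40.0, -7.0]]
side 215 602 [[-33.0, -41.0], [39.0, -7.0]]
top -10 42 [[121.0, 104.0], [130.0, 130.0]]
top 5 49 [[121.0, 103.0], [129.0, 130.0]]
top 20 47 [[121.0, 103.0], [130.0, 129.0]]
top 35 50 [[121.0, 103.0], [130.0, 129.0]]
top 50 56 [[121.0, 104.0], [129.0, 129.0]]
top 65 62 [[121.0, 102.0], [130.0, 130.0]]
top 80 161 [[-61.0, -13.0], [129.0, 128.0]]
top 95 145 [[-55.0, -6.0], [130.0, 129.0]]
top 110 111 [[-41.0, -10.0], [129.0, 129.0]]
top 125 91 [[-37.0, -4.0], [130.0, 129.0]]
top 140 94 [[-37.0, -2.0], [129.0, 130.0]]
top 155 99 [[-35.0, 11.0], [129.0, 130.0]]
top 170 85 [[121.0, 104.0], [130.0, 129.0]]
top 185 174 [[-41.0, -7.0], [130.0, 130.0]]
top 200 96 [[-41.0, -23.0], [-33.0, 17.0]]
top 215 42 [[-39.0, -13.0], [-33.0, 19.0]]
```

Emit:
{"name": "play_rows", "arguments": {
  "rows": [
    [255, [0, 0.1, 10], [0, 0, 0]],
    [255, [0, 0.1, 10], [0, 0, 0]],
    [255, [0, 0.1, 10], [0, 0, 0]],
    [255, [0, 0.1, 16], [0, 0, 0]],
    [255, [0, 0.1, 19], [0, 0, 0]],
    [255, [0, 0.1, 20], [0, 0, 0]],
    [255, [0, 0.1, 20], [0, 0, 0]],
    [255, [0, 0.1, 20], [0, 0, 0]]
  ]
}}

```text
clock: 3.72
eef_pos: [519.0, -156.9, 20.1]
tcp_rot: [-3.14, 0.0, 1.24]
contact_force: [-0.6, -0.2, 0.7]
opening: -0.001
```

```bash
python3 -c "
from h import *
s=readout.sense();print(s['contact_force'],w2n(s['eef_pos']),reln(0,-20,20))
p,d=grab_frame('side');cv2.imwrite('pics/side2.png',cv2.resize(p[120:295,180:390,::-1],(720,600)))"
```

```text
[-0.56241751 -0.23690383  0.66378162] [  0.22659733 -75.98143503] [ 5.598e+00 -1.700e-02  1.000e-02  1.000e-03]
```

View pics/side2.png

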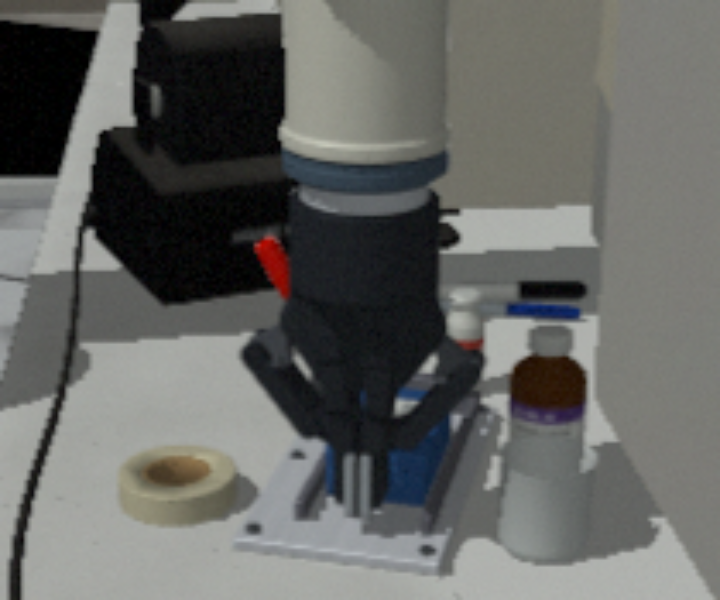

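The shut fingers stand in the lane behind the box, near (355,480), clear of the beaker and tape. I push slowly.

Emit:
{"name": "play_rows", "arguments": {
  "rows": [
    [255, [0.8, 0, 0], [0, 0, 0]],
    [255, [1.4, 0, 0], [0, 0, 0]],
    [255, [1.9, 0, 0], [0, 0, 0]],
    [255, [2.3, 0, 0], [0, 0, 0]],
    [255, [2.7, 0, 0], [0, 0, 0]],
    [255, [3.1, 0, 0], [0, 0, 0]],
    [255, [3.5, 0, 0], [0, 0, 0]],
    [255, [3.9, 0, 0], [0, 0, 0]],
    [255, [4.3, 0, 0], [0, 0, 0]],
    [255, [4.6, 0, 0], [0, 0, 0]],
    [255, [4.8, 0, 0], [0, 0, 0]],
    [255, [4.9, 0, 0], [0, 0, 0]]
  ]
}}

```text
clock: 4.77
eef_pos: [535.4, -110.3, 20.2]
tcp_rot: [-3.141, 0.0, 1.24]
contact_force: [-0.0, -2.5, 1.5]
opening: 0.001
```

Emit:
{"name": "play_rows", "arguments": {
  "rows": [
    [255, [0.2, 0, 0], [0, 0, 0]],
    [255, [0.4, 0, 0], [0, 0, 0]],
    [255, [0.6, 0, 0], [0, 0, 0]]
  ]
}}

```text
clock: 5.02
eef_pos: [537.2, -104.8, 20.2]
tcp_rot: [-3.141, -0.0, 1.24]
contact_force: [-0.9, -1.7, 1.4]
opening: -0.0
```

```bash
python3 -c "
from h import *
s=readout.sense();print(s['contact_force'][:2]@R,s['contact_force'],w2n(s['eef_pos']))
p,d=grab_frame('top');W=world('top',d);N=w2n(W);z=W[...,2]
h=cv2.cvtColor(p,cv2.COLOR_RGB2HSV)
m=(h[...,0]>100)&(h[...,0]<125)&(h[...,1]>120)&(abs(z-40)<6)&(abs(N[...,0])<32)
print(m.sum(),np.percentile(N[m],[0,1,99,100],axis=0))
cv2.imwrite('pics/top2.png',cv2.resize(p[150:300,210:360,::-1],(600,600)))"
```

```text
[-0.32110226 -1.94619706] [-0.9381487  -1.73512728  1.40603133] [  0.50723663 -20.809584  ]
166 [[-29.51656382  -9.3073695 ]
 [-29.37883347  -6.94609779]
 [ 24.69012533  74.39535488]
 [ 26.14497947  74.45297603]]
```

View pics/top2.png

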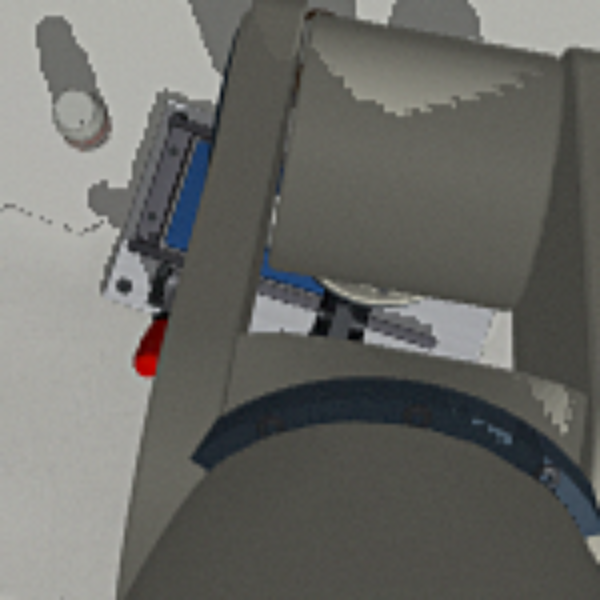

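The blue front edge shows at about (185,190), roughly 5 mm short of the stop. I continue in fine steps.

Emit:
{"name": "play_rows", "arguments": {
  "rows": [
    [255, [0.15, 0, 0], [0, 0, 0]],
    [255, [0.3, 0, 0], [0, 0, 0]],
    [255, [0.4, 0, 0], [0, 0, 0]],
    [255, [0.45, 0, 0], [0, 0, 0]],
    [255, [0.5, 0, 0], [0, 0, 0]],
    [255, [0.5, 0, 0], [0, 0, 0]]
  ]
}}

```text
clock: 5.57
eef_pos: [538.6, -100.6, 20.2]
tcp_rot: [-3.141, 0.001, 1.24]
contact_force: [-1.6, -5.6, 1.4]
opening: -0.002
```

Emit:
{"name": "play_rows", "arguments": {
  "rows": [
    [255, [0.05, 0, 0], [0, 0, 0]],
    [255, [0.1, 0, 0], [0, 0, 0]],
    [255, [0.1, 0, 0], [0, 0, 0]]
  ]
}}

```text
clock: 5.82
eef_pos: [538.6, -100.5, 20.3]
tcp_rot: [-3.141, 0.002, 1.241]
contact_force: [-4.4, -12.3, 2.8]
opening: 0.0
```

```bash
cat > chk.py <<'E'
from h import *
s=readout.sense();print(s['contact_force'][:2]@R,s['contact_force'],w2n(s['eef_pos']))
p,d=grab_frame('top');W=world('top',d);N=w2n(W);z=W[...,2]
h=cv2.cvtColor(p,cv2.COLOR_RGB2HSV)
m=(h[...,0]>100)&(h[...,0]<125)&(h[...,1]>120)&(abs(z-40)<6)&(abs(N[...,0])<32)
print(m.sum(),np.percentile(N[m],[0,1,99,100],axis=0))
E
python3 chk.py
```

```text
[ -0.14647073 -13.05551511] [ -4.39547451 -12.2942154    2.79749678] [  0.40401552 -16.33601111]
115 [[-29.55151041  -5.42399596]
 [-29.42880051  -3.36708607]
 [ 24.01611643  79.62594177]
 [ 24.4677161   79.73181854]]
```

The force climbs with no further motion and the box front is at 79.7 mm, so it is home. I retreat along the lane, rise and check.

Emit:
{"name": "play_rows", "arguments": {
  "rows": [
    [255, [-0.3, 0, 0], [0, 0, 0]],
    [255, [-1, 0, 0], [0, 0, 0]],
    [255, [-3, 0, 0], [0, 0, 0]],
    [255, [-4, 0, 0], [0, 0, 0]],
    [255, [-4, 0, -4], [0, 0, 0]],
    [255, [-4, 0, -8], [0, 0, 0]],
    [255, [-4, 0, -12], [0, 0, 0]],
    [255, [-4, 0, -16], [0, 0, 0]],
    [255, [-4, 0, -18], [0, 0, 0]],
    [255, [-4, 0, -18], [0, 0, 0]],
    [255, [-4, 0, -18], [0, 0, 0]]
  ]
}}

```text
clock: 6.78
eef_pos: [526.8, -137.4, 201.5]
tcp_rot: [3.139, -0.001, 1.239]
contact_force: [0.0, 0.3, -0.2]
opening: 0.001
```

```bash
python3 chk.py; python3 -c "
from h import *
p,d=grab_frame('side');W=world('side',d);N=w2n(W);z=W[...,2]
h=cv2.cvtColor(p,cv2.COLOR_RGB2HSV)
m=(h[...,0]>100)&(h[...,0]<125)&(h[...,1]>120)&(abs(z-40)<6)&(abs(N[...,0])<32)
print(m.sum(),np.percentile(N[m],[0,1,99,100],axis=0))
cv2.imwrite('pics/side3.png',cv2.resize(p[120:295,180:390,::-1],(720,600)))
print(reln(-130,58,200,YT+np.pi/2),reln(-130,58,200,YT-np.pi/2),readout.sense()['qpos'])"
```

```text
[-0.07627635  0.28473714] [ 0.02073666  0.29404645 -0.24937002] [  1.25521261 -55.00433583]
617 [[-29.76378714   2.97560455]
 [-29.31213001   4.19352989]
 [ 25.79813445  79.42200712]
 [ 26.17857755  79.84580748]]
395 [[-27.85702946  -9.92860383]
 [-26.49678911  -8.68132088]
 [ 28.10080198  75.74679059]
 [ 28.20970453  77.71327434]]
[ 11.317 -12.964  -0.086  -1.57 ] [ 11.317 -12.964  -0.086   1.572] [-2.57845364e-01  2.61749608e-01  1.84044187e+00  2.15587578e-04
  1.04114751e+00  7.33239504e-02]
```

View pics/side3.png

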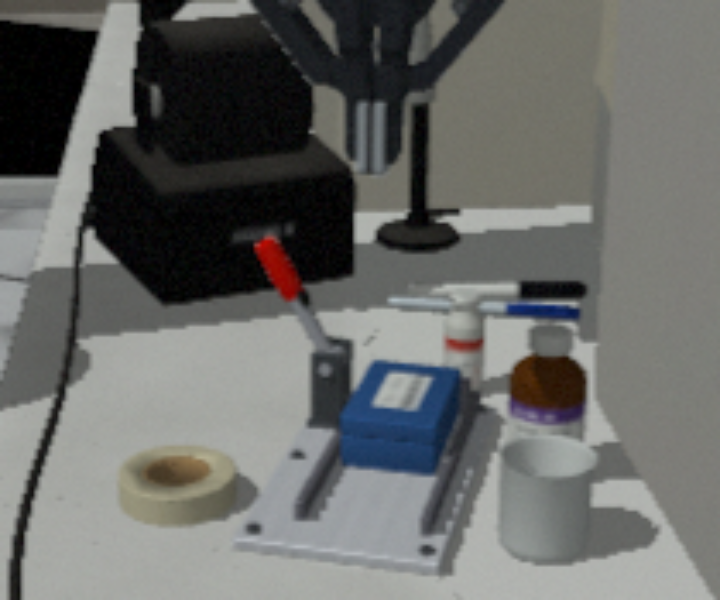

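The box sits against the stop at (400,410) and the lever is still open at (280,270). Next I move to the lever's outer side at height, turning a quarter so the knuckles lie along nest y.

Emit:
{"name": "play_rows", "arguments": {
  "rows": [
    [255, [11.3, -13.5, 0], [0, 0, -1.57]],
    [255, [11.3, -13.5, 0], [0, 0, -1.57]],
    [255, [11.3, -13.5, 0], [0, 0, -1.57]],
    [255, [11.3, -13.5, 0], [0, 0, -1.57]],
    [255, [11.3, -13.5, 0], [0, 0, -1.57]],
    [255, [11.3, -13.5, 0], [0, 0, -1.57]],
    [255, [11.3, -13.5, 0], [0, 0, -1.57]],
    [255, [11.3, -13.5, 0], [0, 0, -1.57]],
    [255, [11.3, -13.5, 0], [0, 0, -1.57]],
    [255, [11.3, -13.5, 0], [0, 0, -1.57]],
    [255, [11.3, -13.5, 0], [0, 0, -1.57]],
    [255, [11.3, -13.5, 0], [0, 0, -1.57]]
  ]
}}

```text
clock: 7.88
eef_pos: [434.1, 13.6, 198.5]
tcp_rot: [-3.14, -0.003, 2.746]
contact_force: [-0.0, -0.1, 0.2]
opening: -0.0
```

```bash
python3 -c "
from h import *
s=readout.sense();print(w2n(s['eef_pos']),s['eef_pos'],reln(-135,58,95,YT+np.pi/2),s['qpos'])"
```

```text
[-135.63990717   57.52200683] [434.07769671  13.6416294  198.47995289] [-0.061  0.052 10.348 -0.064] [ 2.78917240e-02  9.33633975e-02  2.05383784e+00  1.06661417e-04
  9.97965489e-01 -1.14729500e+00]
```

Emit:
{"name": "play_rows", "arguments": {
  "rows": [
    [255, [0, 0, 4], [0, 0, -0.064]],
    [255, [0, 0, 8], [0, 0, -0.064]],
    [255, [0, 0, 10], [0, 0, -0.064]],
    [255, [0, 0, 10.3], [0, 0, -0.064]],
    [255, [0, 0, 10.3], [0, 0, -0.064]],
    [255, [0, 0, 10.3], [0, 0, -0.064]]
  ]
}}

```text
clock: 8.38
eef_pos: [435.3, 13.6, 97.4]
tcp_rot: [-3.141, -0.001, 2.804]
contact_force: [0.4, -0.7, 0.9]
opening: 0.001
```

```bash
python3 -c "
from h import *
s=readout.sense();print(w2n(s['eef_pos']),s['eef_pos'],s['tcp_rot'],YT+np.pi/2,reln(-35,58,95,YT+np.pi/2))
for n in('side',):
    p,d=grab_frame(n);cv2.imwrite(f'pics/{n}4.png',cv2.resize(p[120:295,180:390,::-1],(720,600)))"
```

```text
[-134.4682209    57.92476818] [435.31667359  13.64032661  97.41015441] [-3.14129730e+00 -8.39015173e-04  2.80367629e+00] 2.809449510447706 [-9.947e+00  6.500e-02  2.410e-01 -6.000e-03]
```

View pics/side4.png

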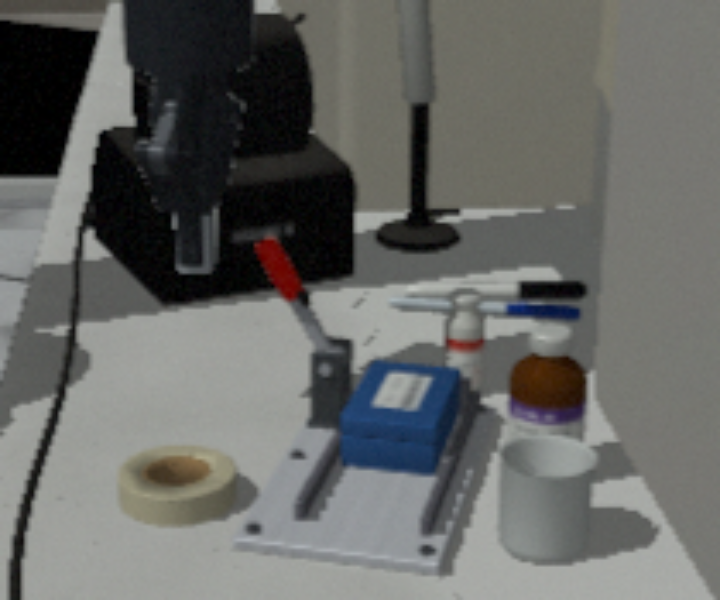

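The fingers stand left of the red handle, at about (195,240). I push along nest +x.

Emit:
{"name": "play_rows", "arguments": {
  "rows": [
    [255, [-1, 0, 0], [0, 0, 0]],
    [255, [-2, 0, 0], [0, 0, 0]],
    [255, [-2.8, 0, 0], [0, 0, 0]],
    [255, [-3.6, 0, 0], [0, 0, 0]],
    [255, [-4.4, 0, 0], [0, 0, 0]],
    [255, [-5.2, 0, 0], [0, 0, 0]],
    [255, [-6, 0, 0], [0, 0, 0]],
    [255, [-6.8, 0, 0], [0, 0, 0]]
  ]
}}

```text
clock: 9.1
eef_pos: [500.4, -9.2, 97.3]
tcp_rot: [3.142, 0.0, 2.804]
contact_force: [-1.9, 0.0, 1.6]
opening: 0.0
```

Emit:
{"name": "play_rows", "arguments": {
  "rows": [
    [255, [-0.8, 0, 0], [0, 0, 0]],
    [255, [-1.6, 0, 0], [0, 0, 0]],
    [255, [-2.4, 0, 0], [0, 0, 0]],
    [255, [-3.2, 0, 0], [0, 0, 0]],
    [255, [-3.2, 0, 0], [0, 0, 0]]
  ]
}}

```text
clock: 9.52
eef_pos: [531.8, -20.0, 97.5]
tcp_rot: [3.141, 0.002, 2.804]
contact_force: [0.2, -0.1, 0.5]
opening: -0.001
```

```bash
python3 -c "
from h import *
s=readout.sense();print(w2n(s['eef_pos']),s['eef_pos'])
for n in('side',):
    p,d=grab_frame(n);cv2.imwrite(f'pics/{n}5.png',cv2.resize(p[120:295,180:390,::-1],(720,600)))"
```

```text
[-32.28437551  57.57608928] [531.80203887 -20.00836017  97.5071184 ]
```

View pics/side5.png

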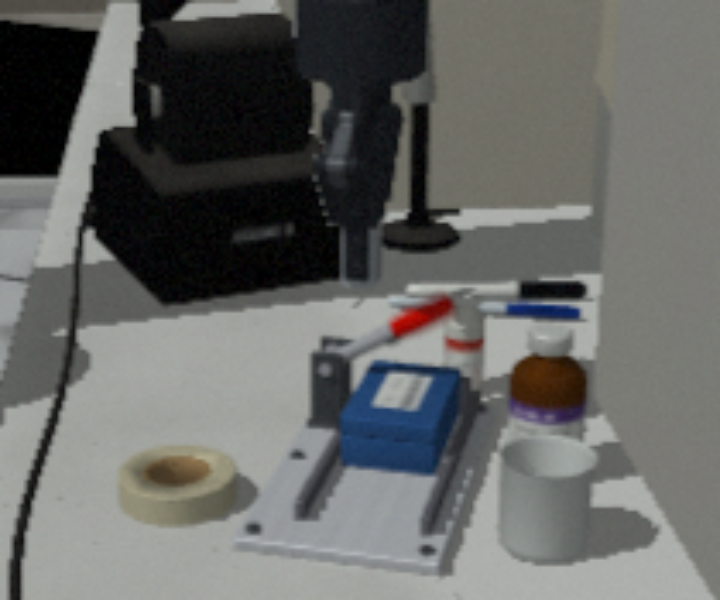

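The lever has passed centre and is falling, with its grip at about (420,315). I rise and let it settle.

Emit:
{"name": "play_rows", "arguments": {
  "rows": [
    [255, [0, 0, -4], [0, 0, 0]],
    [255, [0, 0, -8], [0, 0, 0]],
    [255, [4, 0, -12], [0, 0, 0]],
    [255, [8, 0, -12], [0, 0, 0]],
    [255, [12, 0, -12], [0, 0, 0]],
    [255, [14, 0, -12], [0, 0, 0]],
    [255, [14, 0, -12], [0, 0, 0]],
    [255, [14, 0, -12], [0, 0, 0]],
    [255, [14, 0, -12], [0, 0, 0]],
    [255, [14, 0, -12], [0, 0, 0]]
  ]
}}

```text
clock: 10.4
eef_pos: [398.6, 26.8, 217.4]
tcp_rot: [3.141, 0.001, 2.804]
contact_force: [0.7, -0.4, 0.6]
opening: 0.001
```

```bash
python3 -c "
from h import *
s=readout.sense();print(s['clock'],w2n(s['eef_pos']),s['eef_pos'],s['contact_force'])
for n in('side','top'):
    p,d=grab_frame(n);W=world(n,d);N=w2n(W);z=W[...,2];h=cv2.cvtColor(p,cv2.COLOR_RGB2HSV)
    m=(h[...,0]>100)&(h[...,0]<125)&(h[...,1]>120)&(abs(z-40)<6)&(abs(N[...,0])<32)
    print(n,m.sum(),np.percentile(N[m],[1,99],axis=0),np.median(z[m]))
    m=((h[...,0]<6)|(h[...,0]>174))&(h[...,1]>150)&(abs(N[...,0])<50)&(abs(N[...,1]-58)<20)&(z>30)
    Q=np.c_[N[m],z[m]];print(len(Q),np.percentile(Q,[2,50,98],axis=0))
    for a in range(-10,50,8):
        k=Q[abs(Q[:,0]-a)<4]
        if len(k): print(a,k.mean(0).round(1),k[:,2].max().round(1))
    c=p[120:295,180:390] if n=='side' else p[150:300,210:360]
    cv2.imwrite(f'pics/{n}6.png',cv2.resize(c[...,::-1],(700,580)))"
```

```text
10.4 [-173.4472225    58.37955428] [398.61633401  26.78013144 217.44725546] [ 0.65895111 -0.43325148  0.56936693]
side 319 [[-27.08063101  -9.21386017]
 [ 28.16188711  56.64788706]] 40.06952083177197
125 [[-0.6605589  48.17745109 44.41968181]
 [18.30676813 52.33814649 51.17458869]
 [35.57154317 59.38961106 56.44827484]]
-2 [ 0.3 52.6 50.3] 54.7
6 [ 6.2 52.8 51. ] 55.0
14 [13.6 52.9 51.1] 56.4
22 [21.8 52.4 51.1] 56.4
30 [29.9 52.6 51.4] 56.7
38 [35.  56.  49.8] 54.2
top 682 [[-29.35814059  -6.11250448]
 [ 25.70012785  79.3182357 ]] 39.346740105004585
135 [[-4.00763848 50.91530102 48.4232532 ]
 [14.2219693  57.59138576 53.45109137]
 [32.50860727 64.82144014 58.63657244]]
-2 [-1.3 58.  51.5] 54.0
6 [ 6.2 57.7 53.7] 59.4
14 [14.  57.1 53.4] 57.8
22 [21.9 57.7 53.8] 59.6
30 [29.3 57.8 54.4] 58.5
38 [34.2 55.9 50.8] 50.8
```

View pics/side6.png

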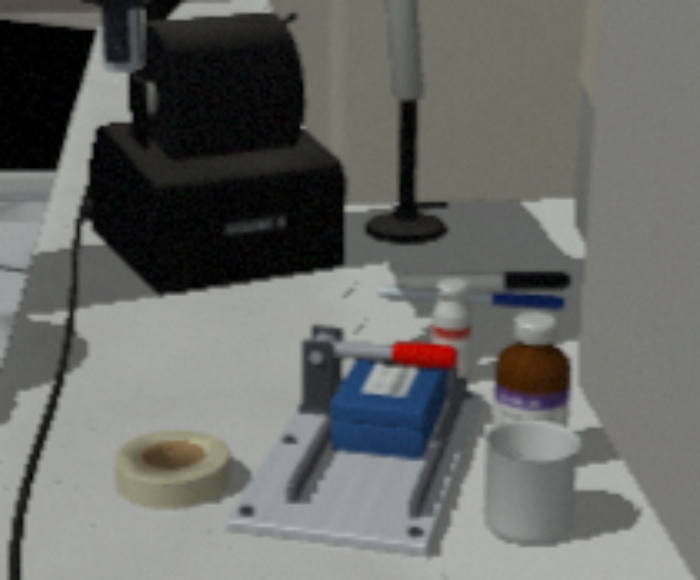

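View pics/top6.png

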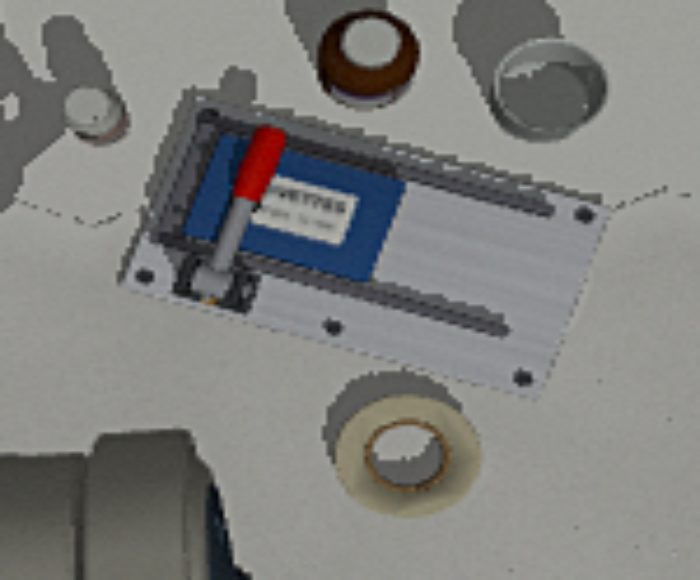

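The lever lies level on the box, with its axis about 48 mm high. The box spans y -6.1 to 79.3, so its centre is at 36.6 against 36.5 nominal. The robot is clear of everything.

```bash
python3 -c "
from h import *
print(r.sign_off())"
```

```text
the job is handed in; nothing more can be done
None
```

The blue box is home against the end stop and the latch is clamped down on it. I handed the job in at about 10.5 s of the 48 s allowed; the sign-off gives no verdict.

- **Box:** I pushed it along the lane with shut fingers until the force rose to about 13 N with no further movement. The last top picture puts its centre at y = 36.6 mm, against 36.5 mm when home. Its top is 39 to 40 mm above the worktop, so it lies flat.
- **Sideways position:** the two cameras disagree by a couple of millimetres. The top view gives x of about -1.8 mm and the side view about +0.5 mm; both are within the 6 mm allowed. The side view could not confirm the front edge, because the lever hides part of the lid.
- **Latch:** I pushed the handle over its centre from outside the nest, and it snapped down by itself. The lever's axis is about 48 mm high, almost level. That fits the 2.06 rad expected on the box, but I estimated the angle from the pictures and did not measure it.
- **Surroundings:** the bottles, beaker and tape roll look unmoved by eye in the final pictures; I did not re-measure them. The arm was clear of everything, with under 1 N at the wrist.

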